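# Clamp the egg mould in the ratchet press

## Task

Stand the two-part egg mould on the bed of the ratchet press between the jaws, then take the press lever by its knob and pump it back and forth, stop to stop, so the jaw creeps forward one click a stroke until it has pushed the mould hard against the fixed jaw and you feel it push back. Give it two more clicks to snug it and let go: do not crush the mould, do not ram the lever into its stops, do not push the moving jaw by hand, and leave the other things on the table where they are.

Things in the scene. Friction and masses are not known exactly. Their poses are not given: they have to be found in the camera images.
- mould: Loose white two-part egg mould block: black seam across the middle, brown egg tip standing 12 mm out of its top. 56 mm wide along its x, 80 long along its y (the way it is squeezed), 60 tall; 0.25 to 0.5 kg. Origin at the centre of its underside, z up. Pick it across the 56 mm width; either end may face the moving jaw.
- press: Fixed ratchet press, grey bed plate 12 mm thick, x -42 to 83, y -165 to 205 mm. Origin on the table under the rack. Squeezes towards its -y, against a fixed jaw block (64 wide, top z 74) with face at y -130. Guide strips 6 mm high beside the seat, inner faces x -33 and 33. Rack along y at x 0, up to z 64, pitch 8 mm: a pawl on the lever drives it to -y, one on the bed holds it.
- seat (a point): Point on the bed's top, 12 mm above the table, where the centre of the mould's underside belongs, midway between the guides, the mould's y along the press's y; axes as the press. There the mould's end touches the fixed jaw. A mould set down up to 12 mm farther from the fixed jaw (+y) is fine: the jaw pushes it home.
- jaw: Moving jaw plate, aluminium, 50 wide, 8 thick, z 16 to 66 mm; axes as the press. Its face is 20 mm to the -y side of its origin; at the start 18 to 30 mm clear of a mould touching the fixed jaw. Rides on the rack through a 1.5 N/mm coil spring (33 mm travel): once the mould is home each click adds 12 N on it, about 3.4 N at the knob. Well clamped is 10 to 44 N.
- lever_pivot (a point): The lever's upright pivot axis, 66 mm above the table; fixed to the press. The handle bar is bolted on the lever's hub at an angle not known (up to 0.25 rad off the press's -x at mid-stroke), so the ends of the stroke must be felt. Turning it counter-clockwise from above is forward: knob to the press's -y, rack advances. About 1 N of friction at the knob, no return spring.
- knob_grip (a point): Point to grip on the black upright knob (diameter 22, z 72 to 116 mm) at the lever's end, 160 mm from the pivot: on its axis, 98 mm above the table. It spins freely on the lever. The stroke is 0.28 rad, about 45 mm, between rubber-buffered stops that give 4 N/mm at the knob; it starts anywhere between. Stop to stop is one tooth; the click comes 4 to 7 mm before the forward stop.
- egg_stand: Bystander: gold foil egg on a white stand, 64 mm across, 87 tall, origin at its underside.
- label_roll: Bystander: paper label roll lying flat, 90 across, 45 tall, origin at its underside.
- jar: Bystander: amber jar, 64 across, 85 tall, origin at its underside.
- buffer_fwd (a joint): How far the forward stop's rubber buffer (black post beside the hub's tail) is squeezed, m: 0 when free, 1 mm for every 8.5 N at the knob; 3.4 mm (29 N) ruins it.
- buffer_back (a joint): The same for the back stop's buffer.
Things that resemble listed ones, but are neither listed nor needed, are in the scene too. Leave any green or red look-alike of the mould alone.

How it is judged:
By the outcome, as a careful person would: the job done as asked, in the order asked, and still so for the second after the job is handed in, with the robot touching nothing.
It also fails if it takes over 72 s, if anything falls off the work surface, if the arm or the gripper's body presses on something with over 40 N, if the wrist force passes 120 N, or if a joint passes its speed limit or range.

## Robot

A 6-joint arm with a two-finger parallel gripper is mounted at the origin on the work surface. World frame = base frame: x ahead of the robot, y to its left, z up, the work surface at z = 0. Lengths are in mm, angles in degrees, forces in N, time in s.
With the tool pointing down it reaches from about 325 to 900 mm from the base axis. Payload 6.1 kg.
Tool frame: the origin (TCP) lies on the centre line of the jaws, within the pads' length; the fingertips stand 8 mm ahead of it and the grasp point (between the pads) lies 11 mm behind it; z points along the fingers, y is the line along which they close (so a half turn about z gives the same grasp; the last joint's range is limited). The gripper opens to 87 mm and grips with 3 to 60 N. Pads are 19 mm wide; open, the fingers measure 117 mm over their backs; the gripper's body (75 mm by 190 mm) begins 51 mm behind the grasp point.
Start: joints at [64.28, 12.628, 87.462, -0, 79.91, -7.225], TCP at [198.263, 592.712, 197.338] pointing down, gripper open.
Joint ranges: [-170.65, 170.65], [-52.31, 119.04], [5.05, 147.46], [-71.25, 251.25], [11.57, 151.72], [-153.62, 153.62]. Speed limits (degrees/s): [147.25, 147.25, 172.46, 180, 180, 180].

## Interface

Orientations are given as [roll, pitch, yaw] about the fixed x, y, z axes, in that order (R = Rz(yaw) Ry(pitch) Rx(roll)).
In Python, from plant import manip gives the robot as it stands. The module is installed in compiled form; this text tells all that it offers.
- The arm moves only by the tool arm_command, never from a script. Its argument "steps" is a list of rows, each a list of 6 numbers: the shift along the world's x, y, z scaled (see below), then the turn, a rotation vector about the world's x, y, z scaled (see below). In form: [[dx, dy, dz, wx, wy, wz], ...]. A call has 1 to 12 rows; each row is the pose to reach, as a shift and turn from the pose commanded when the call began, turning the shorter way round; what a row does not reach only later rows make up. The controller multiplies each number of a shift by 0.6 m and each number of a turn by 360 degrees. A row lasts 1/8 s, in which the tool goes at most 62.5 mm and 10.7 degrees, less where a joint would pass 70% of its speed; a pose out of reach is approached as far as the arm can. A call with a number of a shift or a turn outside -1 to 1 is refused whole. A call with a gripper value outside its range is refused whole. "grip" is the opening, from 0 (shut) to 1 (fully open), set as the call begins (left out, the last holds). The fingers move at their own pace and stop on an object; "force" is the grip in N (left out, the last holds). Time passes only in rows, so rows that repeat a pose let the fingers close. It gives the time, the measured TCP pose, the force, the opening and the grip force at its end, in the units of the state.
- manip.get_obs(): the state, without advancing time (a new reading comes with each control period).
- manip.grab_frame(name): name is "scene" or "top"; returns (picture, depth): 384x512x3 uint8, blue, green, red; 384x512 float32, mm along the optical axis (not along the pixel's ray), 0 where there is no reading.
- manip.camera_info(name): a dict with "mtx" (3x3 intrinsics, pixels), "D" ([k1, k2, p1, p2, k3] as OpenCV has them; the pictures are not rectified), "world_from_camera" (4x4, takes a point from camera to world coordinates). Camera axes: x right, y up, looking along -z (the intrinsics and any distortion apply to the point x, -y, -z); pixel columns grow to the right and rows downward; lengths in mm; the calibration is good to about 2 mm. A picture is of the moment at which its call begins. camera_info takes no time and is no camera call.
- manip.finish_job(): hands the job in; it is judged then, once.
The state is a dict: "t": time; "qpos": joint angles; "joint_vel": joint speeds; "effort": joint torques, N m; "tool_pos": TCP position; "eef_rot": TCP orientation; "force": force on the tool from outside, world axes, zero at the start; "torque": the same for the moment, N m; "finger_gap": opening from 0.0 (shut) to 1.0 (fully open); "finger_force": force on a finger pad.
Only numpy, scipy, OpenCV 4.12 (cv2) and the standard library are available. Lean on these libraries where they do the work, as an engineer would, in place of code of your own. Each camera call takes 0.05 s, during which the arm holds its last target. There are 200 camera calls.

## Working session

There is one attempt and no reset: what is moved stays moved. The work goes in short steps, Python scripts to look and compute and a tool call to move; the robot and the scene stay as the last step left them, time stands still between calls to the robot, and variables do not carry over. Pictures are saved under pics/ and viewed, at most 10 in all, crops included, and the job is handed in when it is done.

Besides the shell and the picture viewer there is one more tool, called after "Call:" as name(argument=value, ...), one argument or row to a line, values as JSON. arm_command: Moves the arm, as the interface text tells. Shifts and turns lie within -1 to 1; 1 stands for 0.6 m of shift or 360 degrees of turn. Its arguments: {"type":"object","properties":{"steps":{"type":"array","items":{"type":"array","items":{"type":"number","minimum":-1,"maximum":1}}},"grip":{"type":"number"},"force":{"type":"number"}},"required":["steps"]}

```bash
mkdir -p pics; cat > h.py <<'E'
import numpy as np, cv2
from plant import manip
def grab(n):
    im,d=manip.grab_frame(n); c=manip.camera_info(n)
    return im,d,c
def ray(c,u,v):
    p=cv2.undistortPoints(np.array([[[u,v]]],float),np.array(c["mtx"]),np.array(c["D"]))[0,0]
    T=np.array(c["world_from_camera"]); return T[:3,3],T[:3,:3]@np.array([p[0],-p[1],-1])
def onz(c,u,v,z):
    o,d=ray(c,u,v); return o+d*(z-o[2])/d[2]
def dep(c,d,u,v):
    o,r=ray(c,u,v); return o+r*d[int(v),int(u)]
E
python3 - <<'E'
from h import *
for n in("scene","top"):
    im,d,c=grab(n); cv2.imwrite(f"pics/{n}0.png",im); np.savez(f"{n}0.npz",im=im,d=d)
    print(n,np.round(c["world_from_camera"],3).tolist(),np.round(c["mtx"],1).tolist(),c["D"])
print(manip.get_obs())
E
```

```text
scene [[-0.868, -0.42, 0.265, 869.728], [0.497, -0.74, 0.453, 575.64], [0.006, 0.525, 0.851, 1185.486], [0.0, 0.0, 0.0, 1.0]] [[443.8, 0.0, 260.3], [0.0, 443.8, 189.5], [0.0, 0.0, 1.0]] [0.02532821 0.         0.         0.         0.        ]
top [[0.003, 0.998, -0.066, 446.74], [-1.0, 0.004, 0.024, 2.038], [0.024, 0.066, 0.998, 1167.395], [0.0, 0.0, 0.0, 1.0]] [[365.4, 0.0, 255.8], [0.0, 365.4, 190.5], [0.0, 0.0, 1.0]] [0.0002773 0.        0.        0.        0.       ]
{'t': 0.1, 'qpos': array([ 6.42812672e+01,  1.26702170e+01,  8.75191987e+01, -6.53681073e-06,
        7.99089893e+01, -7.22564358e+00]), 'joint_vel': array([ 0.01201037, -0.02717046, -0.19360448,  0.0245593 ,  0.003724  ,
        0.09744283]), 'effort': array([ 2.10119513e-03, -4.95938551e+01, -3.88521230e+01,  7.01837149e-02,
        5.14561264e-02,  1.25114050e-05]), 'tool_pos': array([197.99491909, 592.18429911, 196.35224754]), 'eef_rot': array([-1.79902376e+02, -1.23707324e-02,  1.61506901e+02]), 'force': array([ 0.63230504, -0.52151211,  1.20718729]), 'torque': array([-0.0054283 , -0.05260789,  0.01017555]), 'finger_force': 0.0, 'finger_gap': 0.9968534599793387}
```

View pics/scene0.png

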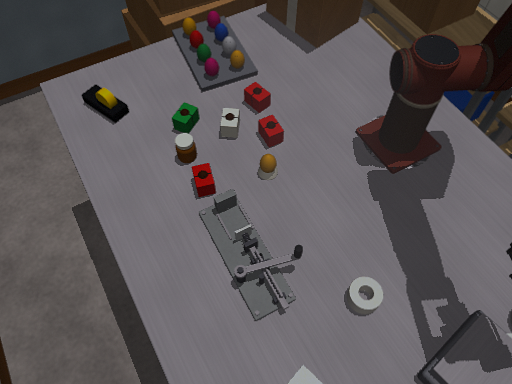

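View pics/top0.png

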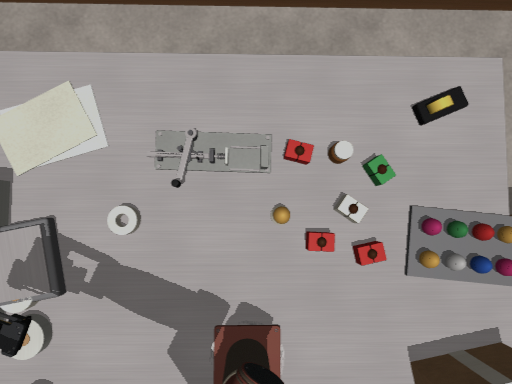

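The scene view shows the white mould at about (230,122) and the press around (245,255). In the top view the mould is at (352,208). The press spans (155–272, 130–172), with the fixed jaw at the right (264,155) and the knob at about (176,183).

```bash
python3 - <<'E'
from h import *
z=np.load("top0.npz"); im,d=z["im"],z["d"]; s=np.load("scene0.npz")["im"]
a=cv2.resize(im[120:200,145:285],None,fx=5.6,fy=5.6,interpolation=cv2.INTER_CUBIC)
cv2.imwrite("pics/c1.png",a[:448])
b=cv2.resize(s[180:330,190:330],None,fx=4,fy=4,interpolation=cv2.INTER_CUBIC); cv2.imwrite("pics/c2.png",b)
c=manip.camera_info("top"); 
# heights map around mould and press
H=np.zeros(d.shape);W=np.zeros(d.shape+(3,))
for v in range(110,260):
  for u in range(140,400):
    W[v,u]=dep(c,d,u,v)
np.save("W.npy",W)
# mould
sub=np.zeros(d.shape,np.uint8); sub[185:232,328:378]=1
m=(sub>0)&(W[...,2]>50)
print("mould hi px",m.sum(),np.percentile(W[m][:,2],[5,50,95]))
P=W[m][:,:2].astype(np.float32); r=cv2.minAreaRect(P); print(r)
P=W[m&(W[...,2]<66)][:,:2]; print(P.mean(0))
hsv=cv2.cvtColor(im,cv2.COLOR_BGR2HSV)
w=((hsv[...,1]<40)&(hsv[...,2]>170)&(sub>0)).astype(np.uint8)
cs=max(cv2.findContours(w,0,2)[0],key=cv2.contourArea); q=np.array([onz(c,*p[0],60)[:2] for p in cs],np.float32); print("white",cv2.minAreaRect(q))
# table, bed
print("table",np.median(W[240:255,200:260,2]))
bed=(W[...,2]>6.5)&(W[...,2]<110)
k=np.zeros(d.shape,np.uint8);k[122:180,150:278]=1
bb=(bed&(k>0)).astype(np.uint8); bb=cv2.morphologyEx(bb,2,np.ones((3,3)))
print("bed px",bb.sum())
for v in range(124,182,2): print(v,' '.join('%3d'%W[v,u,2] for u in range(148,280,4)))
E
```

```text
mould hi px 499 [55.30571687 59.76318499 68.80483506]
((476.65216064453125, -182.9303436279297), (365.2667541503906, 83.73806762695312), 86.2739486694336)
[ 466.62376203 -317.34526414]
white ((454.5245056152344, -337.54901123046875), (37.83932113647461, 54.80309295654297), 55.57331085205078)
table -0.5404682066237001
bed px 4533
124  -1  -4  -3  -5  -1  -4   1  -3   0   0  -1  -2   0   0   0   0  -2   2   0   0  -1  -1   2  -1   0   0  -4   1  -2   0   0  -1  -3
126  -2   0   0  -1   2  -3  -4   0  -3   0   0   2  -1   5   2  -7  -1  -2   0  -1   1  -2   1   1  -1  -3  -3   1  -3   0  -1  -1  -3
128   0  -2   2  -2   0  -5  -1   0  -2   5  69  72   4   2   0  -2  -1   0  -2  -4   0  -3  -1   0  -1   3   0  -1  -1  -1   0   0   0
130   1  -3  12   8  -1  -2   0  -2   0  -2  80  70   0  -3   0   1   0  -3  -1   2  -4   0   0  -3  -3   0   1   0   0   0  -1   2  -2
132   0  -1  12  16  10  12  11  10  12   9  77  77  13  12  10   9   9   8   0   0  -1   0   0   0   2  -1  -4   0  -2   1  -1  -2  -3
134   0  -1  14  18  14  12  11  14  12   8  81  69  54  15  13  12  13  13   8  14  13  
[... 2476 characters left out ...]
 11  10  10   0  -1
172   1   0  -1   0   1  -2   2   0  69  -2   4  -1   0  -1   0   3  -1  -1   0   0  -1   0   0   2   0   2   1  10   8  10   8   2   2
174   0   0  -5  -3  -3  -3   1   0  71   0  -1  -1  -2  -1   1   1   1   0   0  -2  -2   0   0  -2   1  -2   0   0   2  -4   0   2   0
176   2  -6   0   0  -2   4   0  69  67   1  -1   0   0   0   1   0  -3  -2  -3  -1   0  -3   1  -1  -1  -1   1  -1   0  -2  -2  -3   0
178  -1   4  -4  -1   1   0   1  70  72  -2   0   1  -1   2   2  -2   0  -1  -1   2   0  -2   3  -2   1  -3   0  -1   1  -1   0   0   1
180  -1  -4   0   0  -1   1 113 113  71   0  -1   0   0   0   0  -1   0  -3  -1   2   0   0   0 1167   0   0  -1   2   3  -1  -1  -1  -3
```

View pics/c1.png

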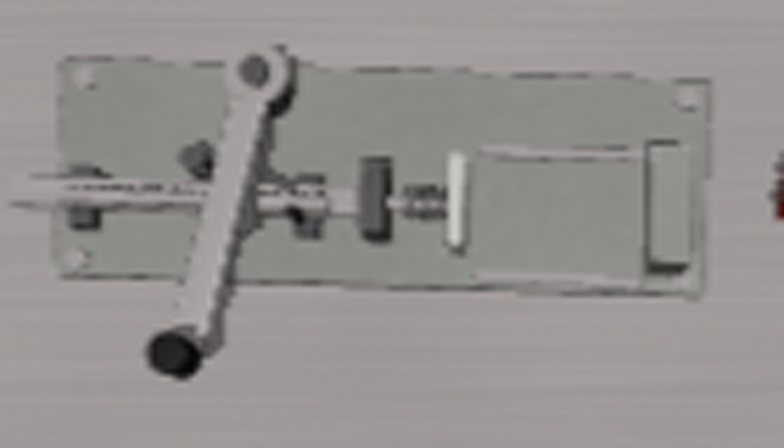

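View pics/c2.png

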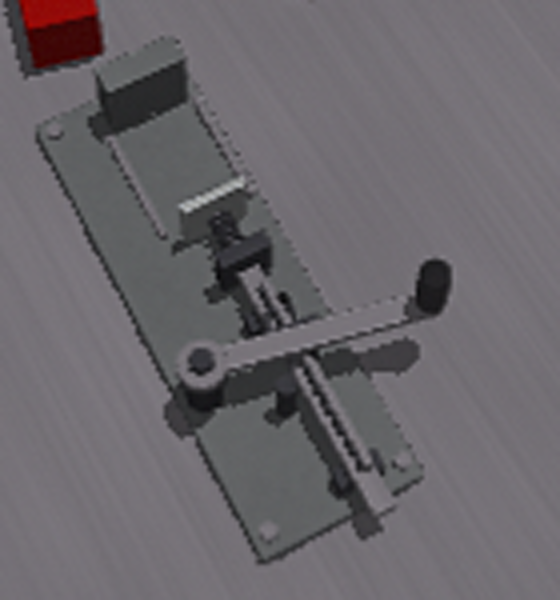

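The top crop shows the bed corners at about (60,58), (710,80), (700,298) and (58,272) in crop pixels, the jaw plate at (457,200), the fixed jaw face at x≈648, the pivot at (258,70) and the knob top at (173,355). The scene crop agrees with this: the knob is upright at the lever's near end and the rack runs back behind it.

```bash
python3 - <<'E'
from h import *
z=np.load("top0.npz"); im,d=z["im"],z["d"]; W=np.load("W.npy"); c=manip.camera_info("top")
def win(v0,v1,u0,u1):
    m=np.zeros(d.shape,bool); m[v0:v1,u0:u1]=1; return m
Z=W[...,2]
m=(win(185,232,328,378)&(Z>50)&(Z<80)).astype(np.uint8); m=cv2.morphologyEx(m,2,np.ones((3,3)))
vs,us=np.nonzero(m); q=np.array([onz(c,u,v,60)[:2] for u,v in zip(us,vs)],np.float32)
print("mould",m.sum(),cv2.minAreaRect(q),q.mean(0))
tip=win(185,232,328,378)&(cv2.cvtColor(im,cv2.COLOR_BGR2GRAY)<70)
# bed
b=(win(122,180,152,278)&(Z>6.5)&(Z<90)&(Z!=0)).astype(np.uint8); b=cv2.morphologyEx(b,2,np.ones((5,5)))
vs,us=np.nonzero(b)
cr=np.array([[60,58],[710,81],[702,297],[57,274]])/5.6+[145-.4,120-.4]
C=np.array([onz(c,*p,12)[:2] for p in cr]); print("corners",C.round(1).tolist())
print("len",np.linalg.norm(C[0]-C[1]),np.linalg.norm(C[3]-C[2]),np.linalg.norm(C[0]-C[3]),np.linalg.norm(C[1]-C[2]))
# fit press pose to corners TL=(83,205) TR=(83,-165) BR=(-42,-165) BL=(-42,205)
L=np.array([[83,205],[83,-165],[-42,-165],[-42,205]],float)
A=L-L.mean(0);B=C-C.mean(0); th=np.arctan2((A[:,0]*B[:,1]-A[:,1]*B[:,0]).sum(),(A*B).sum()); R=np.array([[np.cos(th),-np.sin(th)],[np.sin(th),np.cos(th)]])
t=C.mean(0)-R@L.mean(0); print("press",t,np.degrees(th),"resid",(C-(L@R.T+t)).round(1).tolist())
print("seat",R@[0,-90]+t)
w2p=lambda p:R.T@(np.array(p)[:2]-t)
px=lambda x,y:(x/5.6+145-.4,y/5.6+120-.4)
print("jaw face",w2p(onz(c,*px(465,200),66)),"fixed face",w2p(onz(c,*px(648,205),74)),w2p(onz(c,*px(645,143),74)))
for nm,p,h in(("pivot",(256,70),80),("knob",(173,355),116)):
    P=onz(c,*px(*p),h); print(nm,P.round(1),w2p(P).round(1))
k=(win(175,195,165,190)&(Z>100)&(Z<125)); vs,us=np.nonzero(k); q=np.array([onz(c,u,v,116)[:2] for u,v in zip(us,vs)]); print("knob depth",k.sum(),q.mean(0),np.ptp(q,axis=0),np.median(Z[k]))
l=(win(125,182,170,205)&(Z>110)); 
E
```

```text
mould 484 ((466.48162841796875, -317.0685729980469), (81.0916748046875, 57.14002990722656), 56.35124206542969) [ 466.4467  -317.28165]
corners [[714.8, 295.2], [704.5, -74.7], [580.2, -70.2], [591.2, 294.4]]
len 370.1164069716234 364.7022965999379 123.54224254867917 124.41921681795212
press [626.64276238  91.75686952] -1.5795031093896503 resid [[-0.5, 0.9], [-0.5, 0.7], [0.1, 1.9], [0.9, -3.5]]
seat [624.16199894   1.79106594]
jaw face [  0.28785688 -29.93413236] fixed face [  -0.35230528 -128.9468128 ] [  33.35101635 -126.33061017]
pivot [693.4 173.5  80. ] [64.4 83.5]
knob [536.8 208.1 116. ] [-93.  113.8]
knob depth 50 [537.89101067 211.19786898] [20.20976838 20.15959651] 115.21588572252892
```

Call:
arm_command(
  steps=[
    [0.503, -0.6545, 0, 0, 0, -0.2222],
    [0.503, -0.6545, 0, 0, 0, -0.2222],
    [0.503, -0.6545, 0, 0, 0, -0.2222],
    [0.503, -0.6545, 0, 0, 0, -0.2222],
    [0.503, -0.6545, 0, 0, 0, -0.2222],
    [0.503, -0.6545, 0, 0, 0, -0.2222],
    [0.503, -0.6545, 0, 0, 0, -0.2222],
    [0.503, -0.6545, 0, 0, 0, -0.2222],
    [0.503, -0.6545, 0, 0, 0, -0.2222],
  ],
  grip=1,
)

```text
t: 1.23
tool_pos: [501.8, 196.6, 196.9]
eef_rot: [-180.0, 0.1, 81.2]
force: [-1.1, 0.9, 0.6]
finger_gap: 0.999
finger_force: 0.0
```

Call:
arm_command(
  steps=[
    [-0.056, -0.862, -0.0788, 0, 0, -0.0699],
    [-0.056, -0.862, -0.0788, 0, 0, -0.0699],
    [-0.056, -0.862, -0.0788, 0, 0, -0.0699],
    [-0.056, -0.862, -0.0788, 0, 0, -0.0699],
    [-0.056, -0.862, -0.0788, 0, 0, -0.0699],
    [-0.056, -0.862, -0.0788, 0, 0, -0.0699],
    [-0.056, -0.862, -0.0788, 0, 0, -0.0699],
    [-0.056, -0.862, -0.0788, 0, 0, -0.0699],
    [-0.056, -0.862, -0.0788, 0, 0, -0.0699],
    [-0.056, -0.862, -0.0788, 0, 0, -0.0699],
    [-0.056, -0.862, -0.0788, 0, 0, -0.0699],
  ],
)

```text
t: 2.6
tool_pos: [466.9, -315.2, 149.9]
eef_rot: [-180.0, -0.0, 56.4]
force: [-0.6, 0.1, -0.6]
finger_gap: 1.0
finger_force: 0.0
```

Call:
arm_command(
  steps=[
    [0, 0, -0.07, 0, 0, 0],
    [0, 0, -0.14, 0, 0, 0],
    [0, 0, -0.19, 0, 0, 0],
    [0, 0, -0.2083, 0, 0, 0],
    [0, 0, -0.2083, 0, 0, 0],
    [0, 0, -0.2083, 0, 0, 0],
  ],
)

```text
t: 3.35
tool_pos: [467.7, -317.7, 26.9]
eef_rot: [179.8, 0.0, 56.4]
force: [0.2, 0.5, 0.1]
finger_gap: 1.001
finger_force: 0.0
```

Call:
arm_command(
  steps=[
    [0, 0, 0, 0, 0, 0],
    [0, 0, 0, 0, 0, 0],
    [0, 0, 0, 0, 0, 0],
    [0, 0, 0, 0, 0, 0],
    [0, 0, 0, 0, 0, 0],
    [0, 0, 0, 0, 0, 0],
  ],
  grip=0,
  force=25,
)

```text
t: 4.1
tool_pos: [466.9, -317.6, 25.4]
eef_rot: [179.9, 0.0, 56.3]
force: [1.0, -1.4, 1.4]
finger_gap: 0.641
finger_force: 25.0
```

Call:
arm_command(
  steps=[
    [0, 0, 0.06, 0, 0, 0],
    [0, 0, 0.12, 0, 0, 0],
    [0, 0, 0.175, 0, 0, 0],
    [0, 0, 0.19, 0, 0, 0],
    [0.05, 0.1, 0.19, 0, 0, 0.02],
    [0.1, 0.2, 0.19, 0, 0, 0.045],
    [0.15, 0.3, 0.19, 0, 0, 0.065],
    [0.2, 0.4, 0.19, 0, 0, 0.08],
    [0.24, 0.49, 0.19, 0, 0, 0.0891],
    [0.2632, 0.5417, 0.19, 0, 0, 0.0891],
    [0.2632, 0.5417, 0.19, 0, 0, 0.0891],
    [0.2632, 0.5417, 0.19, 0, 0, 0.0891],
  ],
)

```text
t: 5.6
tool_pos: [622.9, 7.9, 136.8]
eef_rot: [-179.8, 0.0, 88.5]
force: [-0.2, -1.4, -3.5]
finger_gap: 0.639
finger_force: 25.0
```

```bash
python3 - <<'E'
from h import *
o=manip.get_obs();print(o['tool_pos'],o['eef_rot'],o['force'])
a,_,_=grab("scene");b,_,_=grab("top")
A=cv2.resize(a[150:330,170:330],None,fx=2.5,fy=2.5);B=cv2.resize(b[110:200,145:285],None,fx=2.5,fy=2.5)
o=np.zeros((450,760,3),np.uint8);o[:A.shape[0],:400]=A;o[:B.shape[0],405:405+350]=B;cv2.imwrite("pics/hold.png",o)
E
```

```text
[622.86066534   7.8820877  136.84767834] [-1.79776875e+02  1.40973951e-02  8.84704291e+01] [-0.1730665  -1.36849783 -3.50630059]
```

View pics/hold.png

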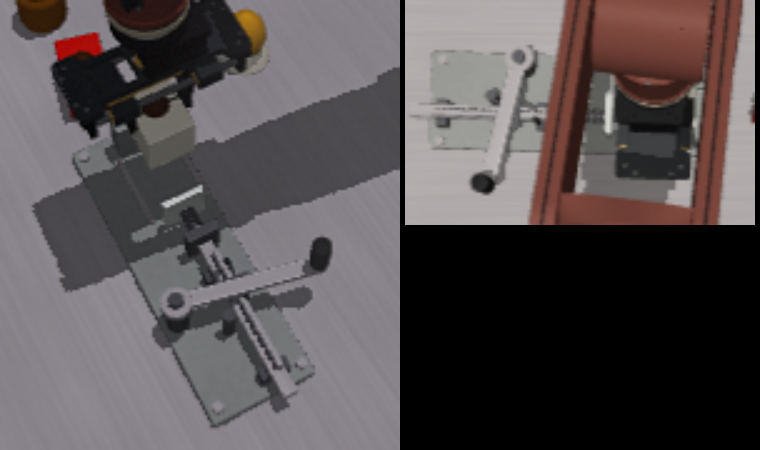

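The mould hangs level in the jaws above the seat (scene crop at about (165,135)), and the lever and press have not moved. Next I lower it.

Call:
arm_command(
  steps=[
    [0, 0, -0.04, 0, 0, 0],
    [0, 0, -0.08, 0, 0, 0],
    [0, 0, -0.12, 0, 0, 0],
    [0, 0, -0.14, 0, 0, 0],
    [0, 0, -0.155, 0, 0, 0],
    [0, 0, -0.165, 0, 0, 0],
    [0, 0, -0.165, 0, 0, 0],
  ],
)

```text
t: 6.58
tool_pos: [624.4, 7.7, 40.2]
eef_rot: [180.0, 0.0, 88.4]
force: [-0.3, 0.0, -3.6]
finger_gap: 0.64
finger_force: 25.0
```

Call:
arm_command(
  steps=[
    [0, 0, -0.003, 0, 0, 0],
    [0, 0, -0.005, 0, 0, 0],
    [0, 0, -0.005, 0, 0, 0],
  ],
)

```text
t: 6.95
tool_pos: [625.0, 7.6, 38.0]
eef_rot: [179.9, 0.0, 88.4]
force: [-1.2, -1.9, 0.1]
finger_gap: 0.643
finger_force: 25.0
```

Call:
arm_command(
  steps=[
    [0, 0, 0, 0, 0, 0],
    [0, 0, 0, 0, 0, 0],
    [0, 0, 0, 0, 0, 0],
    [0, 0, 0, 0, 0, 0],
    [0, 0, 0.06, 0, 0, 0],
    [0, 0, 0.14, 0, 0, 0],
    [0, 0, 0.24, 0, 0, 0],
    [-0.15, 0.1, 0.24, 0, 0, 0],
    [-0.25, 0.25, 0.24, 0, 0, 0],
    [-0.25, 0.25, 0.24, 0, 0, 0],
  ],
  grip=1,
)

```text
t: 8.2
tool_pos: [490.2, 138.7, 181.4]
eef_rot: [180.0, -0.0, 88.4]
force: [0.7, 0.0, 0.3]
finger_gap: 1.001
finger_force: 0.0
```

```bash
python3 - <<'E'
from h import *
o=manip.get_obs();print(o['t'],o['tool_pos'],o['eef_rot'],o['force'])
a,_,_=grab("scene");b,d,c=grab("top")
A=cv2.resize(a[180:330,180:320],None,fx=2.8,fy=2.8);B=cv2.resize(b[120:200,145:285],None,fx=2.8,fy=2.8)
o=np.zeros((450,792,3),np.uint8);o[:A.shape[0],:A.shape[1]]=A;o[:B.shape[0],395:395+B.shape[1]]=B;cv2.imwrite("pics/placed.png",o)
# mould on seat: top at z 72
th=np.radians(-1.58);R=np.array([[np.cos(th),-np.sin(th)],[np.sin(th),np.cos(th)]]);t=np.array([626.64,91.76])
q=[]
for v in range(140,180):
  for u in range(220,275):
    p=dep(c,d,u,v)
    if 62<p[2]<82: q.append(np.r_[R.T@(p[:2]-t),u,v])
q=np.array(q)
m=(q[:,1]>-122)&(q[:,1]<-45); print(len(q),q[m].mean(0),np.percentile(q[m],[2,98],axis=0)[:, :2])
E
```

```text
8.2 [490.22436726 138.74565935 181.35232985] [ 1.79952838e+02 -2.69344788e-02  8.83587237e+01] [0.68977345 0.00896744 0.28715833]
687 [  0.32679803 -84.78060552 245.69196429 155.60044643] [[ -26.14456934 -119.70391449]
 [  27.4420083   -49.12892007]]
```

View pics/placed.png

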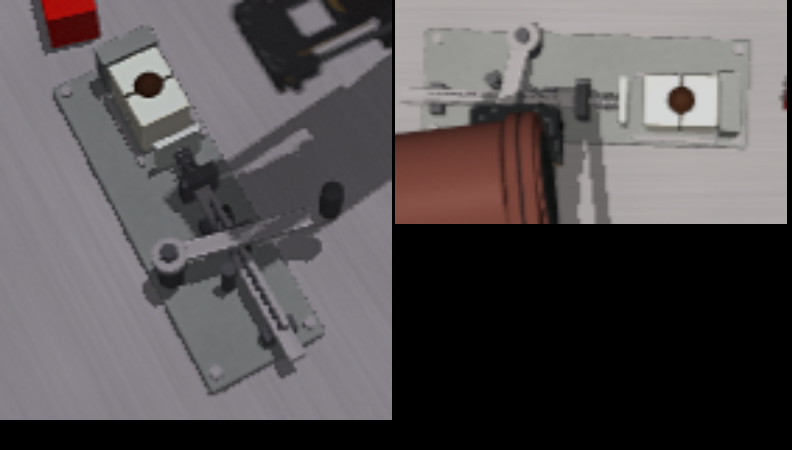

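The mould stands upright on the seat between the guides, with its seam across and a few mm clear of the fixed jaw (top crop at about (680,100)). Next I move above the knob.

Call:
arm_command(
  steps=[
    [0.1052, 0.0865, 0, 0, 0, 0.2267],
    [0.1052, 0.0865, 0, 0, 0, 0.2267],
    [0.1052, 0.0865, 0, 0, 0, 0.2267],
    [0.1052, 0.0865, 0, 0, 0, 0.2267],
    [0.1052, 0.0865, 0, 0, 0, 0.2267],
    [0.1052, 0.0865, 0, 0, 0, 0.2267],
    [0.1052, 0.0865, 0, 0, 0, 0.2267],
    [0.1052, 0.0865, 0, 0, 0, 0.2267],
    [0.1052, 0.0865, 0, 0, 0, 0.2267],
    [0.1052, 0.0865, 0, 0, 0, 0.2267],
  ],
)

```text
t: 9.55
tool_pos: [554.9, 189.3, 181.0]
eef_rot: [-180.0, 0.0, 169.9]
force: [0.4, 0.0, -0.5]
finger_gap: 1.0
finger_force: 0.0
```

Call:
arm_command(
  steps=[
    [0, 0, -0.05, 0, 0, 0],
    [0, 0, -0.1, 0, 0, 0],
    [0, 0, -0.14, 0, 0, 0],
    [0, 0, -0.1567, 0, 0, 0],
    [0, 0, -0.1567, 0, 0, 0],
    [0, 0, -0.1567, 0, 0, 0],
  ],
)

```text
t: 10.3
tool_pos: [555.5, 189.8, 88.4]
eef_rot: [180.0, 0.1, 170.0]
force: [-0.2, -0.8, -0.0]
finger_gap: 1.0
finger_force: 0.0
```

Call:
arm_command(
  steps=[
    [0, 0, 0, 0, 0, 0],
    [0, 0, 0, 0, 0, 0],
    [0, 0, 0, 0, 0, 0],
    [0, 0, 0, 0, 0, 0],
    [0, 0, 0, 0, 0, 0],
    [0, 0, 0, 0, 0, 0],
    [0, 0, 0, 0, 0, 0],
    [0, 0, 0, 0, 0, 0],
  ],
  grip=0,
  force=15,
)

```text
t: 11.3
tool_pos: [555.0, 189.7, 87.2]
eef_rot: [180.0, 0.0, 170.0]
force: [2.4, 0.8, 0.0]
finger_gap: 0.169
finger_force: 1.1
```

The previous move fell short of its last row, so I am about 20 mm off the knob. I will open, back out and re-measure.

Call:
arm_command(
  steps=[
    [0, 0, 0, 0, 0, 0],
    [0, 0, 0, 0, 0, 0],
    [0, 0, 0, 0, 0, 0],
    [0, 0, 0, 0, 0, 0],
    [0, 0, 0, 0, 0, 0],
    [0, 0, 0.07, 0, 0, 0],
    [0, 0, 0.13, 0, 0, 0],
    [0, 0, 0.13, 0, 0, 0],
  ],
  grip=1,
)

```text
t: 12.3
tool_pos: [557.1, 190.2, 169.2]
eef_rot: [179.8, 0.4, 170.0]
force: [0.7, 1.0, 0.2]
finger_gap: 0.963
finger_force: 0.0
```

```bash
python3 - <<'E'
from h import *
o=manip.get_obs();print(o['t'],o['tool_pos'],o['eef_rot'],o['force'],o['finger_gap'])
a,d,c=grab("scene")
z=np.load("scene0.npz"); c0=c
for nm,(i,dd) in {"before":(z["im"],z["d"]),"now":(a,d)}.items():
  g=cv2.cvtColor(i,cv2.COLOR_BGR2GRAY)
  pts=[]
  for v in range(235,275):
    for u in range(280,315):
      if g[v,u]<60:
        p=dep(c,dd,u,v)
        if 74<p[2]<125: pts.append(np.r_[p,u,v])
  pts=np.array(pts)
  top=pts[pts[:,2]>110]; print(nm,len(pts),len(top),top.mean(0).round(1), pts.mean(0).round(1))
A=cv2.resize(a[215:295,215:330],None,fx=5,fy=5,interpolation=cv2.INTER_CUBIC);cv2.imwrite("pics/knob.png",A)
E
```

```text
12.3 [557.13835523 190.21696747 169.15754023] [179.84982959   0.38319066 170.04179865] [0.69094431 0.96200559 0.23948182] 0.9626355283175392
before 92 51 [539.5 212.9 115.6 298.4 248.5] [541.6 214.9 105.6 297.9 251. ]
now 8 0 [nan nan nan nan nan] [539.4 212.7  80.  297.4 253.9]<stdin>:14: RuntimeWarning: Mean of empty slice.
  ret = um.true_divide(
```

View pics/knob.png

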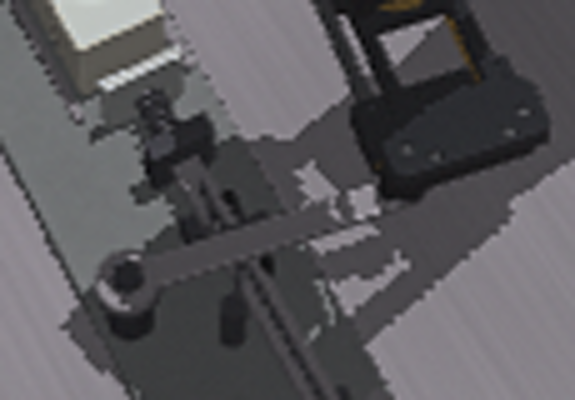

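The gripper hides the knob here. The bar runs from the hub at (128,275) towards (345,205). I will step aside for a clear view.

Call:
arm_command(
  steps=[
    [-0.03, -0.08, 0.05, 0, 0, 0],
    [-0.06, -0.15, 0.05, 0, 0, 0],
    [-0.06, -0.18, 0.05, 0, 0, 0],
    [-0.06, -0.18, 0.05, 0, 0, 0],
  ],
)

```text
t: 12.85
tool_pos: [518.2, 80.9, 193.9]
eef_rot: [180.0, -0.1, 169.9]
force: [0.4, -0.1, -0.1]
finger_gap: 1.001
finger_force: 0.0
```

```bash
python3 - <<'E'
from h import *
o=manip.get_obs();print(o['t'],o['tool_pos'],o['eef_rot'],o['force'],o['finger_gap'])
a,d,c=grab("scene"); z=np.load("scene0.npz")
for nm,(i,dd) in {"before":(z["im"],z["d"]),"now":(a,d)}.items():
  g=cv2.cvtColor(i,cv2.COLOR_BGR2GRAY); pts=[]
  for v in range(225,280):
    for u in range(275,325):
      if g[v,u]<60:
        p=dep(c,dd,u,v)
        if 74<p[2]<125 and 500<p[0]<575: pts.append(np.r_[p,u,v])
  pts=np.array(pts); top=pts[pts[:,2]>110]; print(nm,len(pts),len(top),top.mean(0).round(1) if len(top) else 0, pts.mean(0).round(1))
cv2.imwrite("pics/knob2.png",cv2.resize(a[170:300,190:340],None,fx=4,fy=4,interpolation=cv2.INTER_CUBIC))
E
```

```text
12.85 [518.20837582  80.92597996 193.92468989] [ 1.79999335e+02 -9.15115887e-02  1.69912293e+02] [ 0.43409796 -0.12387336 -0.09606388] 1.0014866749249105
before 92 51 [539.5 212.9 115.6 298.4 248.5] [541.6 214.9 105.6 297.9 251. ]
now 88 47 [538.3 203.8 115.4 297.  245.5] [540.2 206.4 104.8 296.6 248.3]
```

View pics/knob2.png

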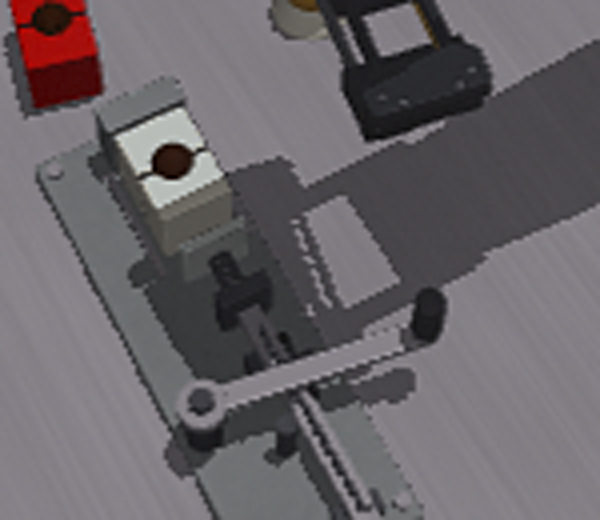

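The knob has shifted about 9 mm forward (y≈202) and stands upright at crop (428,312). The mould and jaw are unchanged.

Call:
arm_command(
  steps=[
    [0.0305, 0.1, 0, 0, 0, 0],
    [0.0305, 0.18, 0, 0, 0, 0],
    [0.0305, 0.2012, 0, 0, 0, 0],
    [0.0305, 0.2012, 0, 0, 0, 0],
    [0.0305, 0.2012, 0, 0, 0, 0],
    [0.0305, 0.2012, 0, 0, 0, 0],
  ],
)

```text
t: 13.65
tool_pos: [537.0, 201.3, 195.1]
eef_rot: [-180.0, 0.0, 170.0]
force: [0.0, -0.0, -0.2]
finger_gap: 1.005
finger_force: 0.0
```

Now at the knob's x and y. I descend 108 mm and grip.

Call:
arm_command(
  steps=[
    [0, 0, -0.06, 0, 0, 0],
    [0, 0, -0.12, 0, 0, 0],
    [0, 0, -0.16, 0, 0, 0],
    [0, 0, -0.18, 0, 0, 0],
    [0, 0, -0.18, 0, 0, 0],
    [0, 0, -0.18, 0, 0, 0],
  ],
)

```text
t: 14.4
tool_pos: [537.9, 202.4, 88.5]
eef_rot: [180.0, 0.1, 170.0]
force: [-0.2, 0.1, -0.4]
finger_gap: 1.001
finger_force: 0.0
```

Call:
arm_command(
  steps=[
    [0, 0, 0, 0, 0, 0],
    [0, 0, 0, 0, 0, 0],
    [0, 0, 0, 0, 0, 0],
    [0, 0, 0, 0, 0, 0],
    [0, 0, 0, 0, 0, 0],
    [0, 0, 0, 0, 0, 0],
    [0, 0, 0, 0, 0, 0],
    [0, 0, 0, 0, 0, 0],
  ],
  grip=0,
  force=15,
)

```text
t: 15.4
tool_pos: [536.9, 202.4, 87.1]
eef_rot: [180.0, -0.0, 170.0]
force: [0.8, 0.3, 0.3]
finger_gap: 0.232
finger_force: 15.0
```

Call:
arm_command(
  steps=[
    [-0.0014, -0.0083, 0, 0, 0, 0],
    [-0.0025, -0.0167, 0, 0, 0, 0],
    [-0.0025, -0.0167, 0, 0, 0, 0],
  ],
)

```text
t: 15.78
tool_pos: [535.3, 191.8, 87.1]
eef_rot: [-180.0, -0.0, 170.0]
force: [0.5, 0.4, -0.9]
finger_gap: 0.237
finger_force: 15.0
```

Call:
arm_command(
  steps=[
    [-0.0009, -0.0083, 0, 0, 0, 0],
    [-0.0014, -0.0167, 0, 0, 0, 0],
    [-0.0014, -0.0167, 0, 0, 0, 0],
  ],
)

```text
t: 16.15
tool_pos: [534.5, 181.6, 87.1]
eef_rot: [-180.0, -0.0, 170.0]
force: [1.2, -0.0, 0.9]
finger_gap: 0.235
finger_force: 15.0
```

Call:
arm_command(
  steps=[
    [-0.0003, -0.0083, 0, 0, 0, 0],
    [-0.0004, -0.0133, 0, 0, 0, 0],
    [-0.0004, -0.0133, 0, 0, 0, 0],
  ],
)

```text
t: 16.52
tool_pos: [534.3, 174.3, 87.1]
eef_rot: [180.0, 0.0, 170.0]
force: [0.3, 2.2, -0.3]
finger_gap: 0.235
finger_force: 15.0
```

Call:
arm_command(
  steps=[
    [0, -0.005, 0, 0, 0, 0],
    [0, -0.0067, 0, 0, 0, 0],
    [0, -0.0067, 0, 0, 0, 0],
  ],
)

```text
t: 16.9
tool_pos: [534.4, 171.7, 87.2]
eef_rot: [179.9, 0.0, 170.0]
force: [0.5, 7.3, 0.2]
finger_gap: 0.235
finger_force: 15.0
```

Call:
arm_command(
  steps=[
    [0.0002, 0.0133, 0, 0, 0, 0],
    [0.001, 0.03, 0, 0, 0, 0],
    [0.003, 0.0467, 0, 0, 0, 0],
    [0.0057, 0.06, 0, 0, 0, 0],
    [0.007, 0.0667, 0, 0, 0, 0],
    [0.007, 0.0667, 0, 0, 0, 0],
  ],
)

```text
t: 17.65
tool_pos: [538.6, 211.0, 87.1]
eef_rot: [180.0, 0.0, 170.1]
force: [1.2, 1.3, 0.0]
finger_gap: 0.238
finger_force: 15.0
```

Call:
arm_command(
  steps=[
    [0.0009, 0.0033, 0, 0, 0, 0],
    [0.0018, 0.0067, 0, 0, 0, 0],
    [0.0018, 0.0067, 0, 0, 0, 0],
  ],
)

```text
t: 18.02
tool_pos: [539.5, 214.4, 87.0]
eef_rot: [180.0, -0.0, 170.0]
force: [0.3, -0.6, 0.4]
finger_gap: 0.234
finger_force: 15.0
```

Call:
arm_command(
  steps=[
    [0.001, 0.0033, 0, 0, 0, 0],
    [0.0019, 0.0067, 0, 0, 0, 0],
    [0.0019, 0.0067, 0, 0, 0, 0],
  ],
)

```text
t: 18.4
tool_pos: [540.7, 218.7, 87.0]
eef_rot: [180.0, -0.0, 170.0]
force: [-1.3, -0.6, 0.4]
finger_gap: 0.235
finger_force: 15.0
```

Call:
arm_command(
  steps=[
    [0.0008, 0.0025, 0, 0, 0, 0],
    [0.0015, 0.005, 0, 0, 0, 0],
    [0.0015, 0.005, 0, 0, 0, 0],
  ],
)

```text
t: 18.77
tool_pos: [541.5, 221.4, 87.0]
eef_rot: [-180.0, -0.0, 170.0]
force: [-1.0, -1.5, 0.8]
finger_gap: 0.235
finger_force: 15.0
```

Call:
arm_command(
  steps=[
    [0.0008, 0.0025, 0, 0, 0, 0],
    [0.001, 0.0033, 0, 0, 0, 0],
    [0.001, 0.0033, 0, 0, 0, 0],
  ],
)

```text
t: 19.15
tool_pos: [541.9, 222.9, 86.9]
eef_rot: [-179.9, -0.0, 170.0]
force: [-2.9, -5.0, 1.5]
finger_gap: 0.234
finger_force: 15.0
```

Both stops are found: forward is reached at a commanded y of about 170, back at about 223. The next call is one full forward stroke, slow at the end.

Call:
arm_command(
  steps=[
    [-0.0061, -0.0217, 0, 0, 0, 0],
    [-0.0107, -0.0467, 0, 0, 0, 0],
    [-0.0124, -0.0667, 0, 0, 0, 0],
    [-0.013, -0.0767, 0, 0, 0, 0],
    [-0.0131, -0.0833, 0, 0, 0, 0],
    [-0.0131, -0.0867, 0, 0, 0, 0],
    [-0.0131, -0.088, 0, 0, 0, 0],
    [-0.0131, -0.088, 0, 0, 0, 0],
  ],
)

```text
t: 20.15
tool_pos: [534.5, 172.0, 87.2]
eef_rot: [179.9, 0.0, 170.0]
force: [-2.0, 6.7, -0.5]
finger_gap: 0.232
finger_force: 15.0
```

```bash
cat > jaw.py <<'E'
from h import *
def jaw():
    a,d,c=grab("scene"); z=np.load("scene0.npz"); 
    th=np.radians(-1.58);R=np.array([[np.cos(th),-np.sin(th)],[np.sin(th),np.cos(th)]]);t=np.array([626.64,91.76])
    for nm,(i,dd) in {"start":(z["im"],z["d"]),"now":(a,d)}.items():
        q=[]
        for v in range(195,255):
            for u in range(215,265):
                p=dep(c,dd,u,v); l=R.T@(p[:2]-t)
                if 56<p[2]<72 and abs(l[0])<22 and -80<l[1]<0: q.append(np.r_[l,p[2],u,v])
        q=np.array(q)
        print(nm,len(q)); 
        if len(q): print(np.histogram(q[:,1],bins=np.arange(-80,2,4))[0])
    return a
E
python3 - <<'E'
from jaw import *
a=jaw(); cv2.imwrite("pics/p9.png",a)
E
```

```text
start 60
[ 0  0  0  0  0  0  0  0  0  0  0  0  8 20 30  2  0  0  0  0]
now 185
[ 9  6 15 15  9 13 12 34 11 13 21 25  0  0  0  0  0  0  0  2]
```

```bash
cat > rack.py <<'E'
from h import *
th=np.radians(-1.58);R=np.array([[np.cos(th),-np.sin(th)],[np.sin(th),np.cos(th)]]);t=np.array([626.64,91.76])
def loc(c,dd,zr,yr,xr,ur,vr):
    q=[]
    for v in range(*vr):
        for u in range(*ur):
            p=dep(c,dd,u,v); l=R.T@(p[:2]-t)
            if zr[0]<p[2]<zr[1] and xr[0]<l[0]<xr[1] and yr[0]<l[1]<yr[1]: q.append(np.r_[l,p[2]])
    return np.array(q)
def rep():
    a,d,c=grab("scene"); z=np.load("scene0.npz")["d"]
    for nm,dd in(("start",z),("now",d)):
        q=loc(c,dd,(30,75),(150,260),(-12,12),(255,310),(270,330))
        m=loc(c,dd,(66,78),(-125,-35),(-30,30),(200,265),(180,260))
        j=loc(c,dd,(45,70),(-75,-5),(-26,26),(215,265),(195,255))
        f=lambda x,i:np.percentile(x[:,1],[1,3,5,50,95,97,99]).round(1)[i] if len(x) else 0
        print(nm,"rack",len(q),f(q,slice(4,7)),"mould",len(m),f(m,slice(0,7)))
    return a
E
python3 -c "
from rack import *
rep(); print(manip.get_obs()['t'],manip.get_obs()['force'])"
```

```text
start rack 204 [218.8 219.4 220. ] mould 0 0
now rack 169 [205.4 206.  206.4] mould 449 [-123.8 -121.6 -120.6  -78.9  -48.2  -40.9  -38.4]
20.25 [-0.48738704  7.25751648  0.57345251]
```

Call:
arm_command(
  steps=[
    [0.0001, 0.0116, 0, 0, 0, 0],
    [0.0008, 0.03, 0, 0, 0, 0],
    [0.003, 0.0483, 0, 0, 0, 0],
    [0.0061, 0.0633, 0, 0, 0, 0],
    [0.0092, 0.075, 0, 0, 0, 0],
    [0.0114, 0.0817, 0, 0, 0, 0],
    [0.0125, 0.085, 0, 0, 0, 0],
    [0.0131, 0.087, 0, 0, 0, 0],
    [0.0131, 0.088, 0, 0, 0, 0],
    [0.0131, 0.088, 0, 0, 0, 0],
  ],
)

```text
t: 21.5
tool_pos: [542.0, 222.8, 86.9]
eef_rot: [-180.0, -0.0, 170.0]
force: [-2.2, -3.8, 1.4]
finger_gap: 0.238
finger_force: 15.0
```

```bash
python3 -c "
from rack import *
rep(); print(manip.get_obs()['t'],manip.get_obs()['force'])"
```

```text
start rack 204 [218.8 219.4 220. ] mould 0 0
now rack 169 [204.9 205.4 206.2] mould 455 [-124.5 -123.1 -121.7  -80.   -47.4  -41.4  -37. ]
21.55 [-2.19522893 -4.02079738  0.39578907]
```

Call:
arm_command(
  steps=[
    [-0.0061, -0.0217, 0, 0, 0, 0],
    [-0.0107, -0.0467, 0, 0, 0, 0],
    [-0.0124, -0.0667, 0, 0, 0, 0],
    [-0.0127, -0.0717, 0, 0, 0, 0],
    [-0.0129, -0.0733, 0, 0, 0, 0],
  ],
)

```text
t: 22.18
tool_pos: [534.6, 179.2, 87.2]
eef_rot: [180.0, 0.0, 170.0]
force: [-1.2, 2.3, -0.4]
finger_gap: 0.238
finger_force: 15.0
```

Call:
arm_command(
  steps=[
    [-0.0001, -0.005, 0, 0, 0, 0],
    [-0.0001, -0.01, 0, 0, 0, 0],
    [-0.0001, -0.0125, 0, 0, 0, 0],
    [-0.0001, -0.0147, 0, 0, 0, 0],
    [-0.0001, -0.0147, 0, 0, 0, 0],
  ],
)

```text
t: 22.8
tool_pos: [534.5, 171.9, 87.2]
eef_rot: [179.9, 0.0, 170.0]
force: [-0.9, 7.5, -0.1]
finger_gap: 0.232
finger_force: 15.0
```

```bash
python3 -c "
from rack import *
rep(); print(manip.get_obs()['t'],manip.get_obs()['force'])"
```

```text
start rack 204 [218.8 219.4 220. ] mould 0 0
now rack 146 [197.7 198.  198.5] mould 447 [-124.4 -122.2 -121.2  -79.3  -47.9  -45.4  -42.1]
22.85 [-0.89380321  6.26894707  0.20114533]
```

```bash
cat >> rack.py <<'E'
def tip(im,c):
    s=im[190:225,205:265]; g=cv2.cvtColor(s,cv2.COLOR_BGR2GRAY); h=cv2.cvtColor(s,cv2.COLOR_BGR2HSV)
    m=((g<75)&(h[...,1]>70)&((h[...,0]<15)|(h[...,0]>170))).astype(np.uint8)
    n,l,st,ce=cv2.connectedComponentsWithStats(m); i=1+np.argmax(st[1:,4]); p=onz(c,*(ce[i]+[205,190]),80)
    print("tip",st[i,4],(R.T@(p[:2]-t)).round(1))
E
python3 -c "
from rack import *
c=manip.camera_info('scene'); tip(cv2.imread('pics/p9.png'),c)
a,d,c=grab('scene'); tip(a,c); cv2.imwrite('pics/last.png',cv2.resize(a[185:330,190:310],None,fx=4,fy=4,interpolation=cv2.INTER_CUBIC))"
```

```text
tip 70 [  3.7 -84.4]
tip 65 [  3.6 -86.7]
```

View pics/last.png

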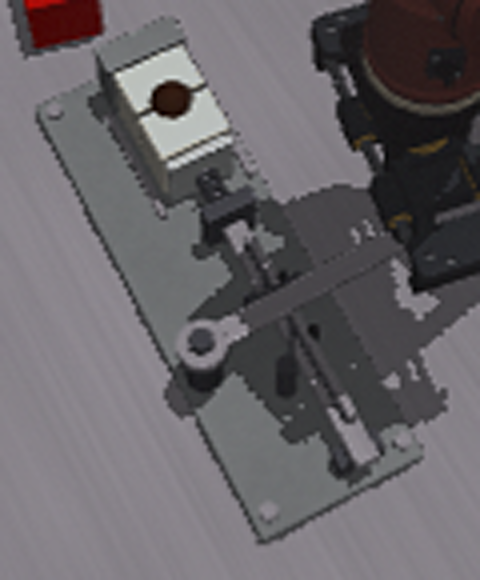

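The jaw plate now sits against the mould's end at (200,155), and the mould is at or near the fixed jaw. Next come the return stroke and a forward stroke with a force reading on the way.

Call:
arm_command(
  steps=[
    [0.0001, 0.0116, 0, 0, 0, 0],
    [0.0008, 0.03, 0, 0, 0, 0],
    [0.003, 0.0483, 0, 0, 0, 0],
    [0.0061, 0.0633, 0, 0, 0, 0],
    [0.0092, 0.075, 0, 0, 0, 0],
    [0.0114, 0.0817, 0, 0, 0, 0],
    [0.0125, 0.085, 0, 0, 0, 0],
    [0.0131, 0.087, 0, 0, 0, 0],
    [0.0131, 0.088, 0, 0, 0, 0],
    [0.0131, 0.088, 0, 0, 0, 0],
  ],
)

```text
t: 24.15
tool_pos: [542.0, 222.8, 86.9]
eef_rot: [-180.0, -0.0, 170.0]
force: [-2.5, -5.7, 0.3]
finger_gap: 0.237
finger_force: 15.0
```

Call:
arm_command(
  steps=[
    [-0.0061, -0.0217, 0, 0, 0, 0],
    [-0.0095, -0.038, 0, 0, 0, 0],
    [-0.0097, -0.0397, 0, 0, 0, 0],
    [-0.0099, -0.0413, 0, 0, 0, 0],
  ],
)

```text
t: 24.65
tool_pos: [536.5, 198.8, 87.2]
eef_rot: [179.9, 0.0, 170.0]
force: [-1.6, 3.5, -0.1]
finger_gap: 0.237
finger_force: 15.0
```

Call:
arm_command(
  steps=[
    [-0.0015, -0.015, 0, 0, 0, 0],
    [-0.0025, -0.027, 0, 0, 0, 0],
    [-0.0028, -0.0305, 0, 0, 0, 0],
    [-0.003, -0.0322, 0, 0, 0, 0],
  ],
)

```text
t: 25.15
tool_pos: [534.6, 179.2, 87.1]
eef_rot: [180.0, 0.0, 170.0]
force: [-1.2, 4.7, -0.3]
finger_gap: 0.236
finger_force: 15.0
```

Call:
arm_command(
  steps=[
    [-0.0001, -0.005, 0, 0, 0, 0],
    [-0.0001, -0.01, 0, 0, 0, 0],
    [-0.0001, -0.0125, 0, 0, 0, 0],
    [-0.0001, -0.0147, 0, 0, 0, 0],
    [-0.0001, -0.0147, 0, 0, 0, 0],
  ],
)

```text
t: 25.78
tool_pos: [534.5, 171.9, 87.2]
eef_rot: [179.9, -0.0, 170.0]
force: [-1.3, 9.4, 0.5]
finger_gap: 0.234
finger_force: 15.0
```

```bash
python3 -c "
from rack import *
tip(rep(),manip.camera_info('scene')); print(manip.get_obs()['t'],manip.get_obs()['force'])"
```

```text
start rack 204 [218.8 219.4 220. ] mould 0 0
now rack 130 [191.5 192.  192.3] mould 437 [-124.  -122.  -121.   -80.   -48.1  -45.8  -43. ]
tip 67 [  3.3 -86.5]
25.825 [-0.86433824  9.5433881  -0.23100165]
```

The push-back is clear: 4.7 N mid-stroke against 2.3 N on the stroke before, and the mould no longer moves. It came home during stroke 3, so stroke 4 was snug click one and one more follows.

Call:
arm_command(
  steps=[
    [0.0001, 0.0116, 0, 0, 0, 0],
    [0.0008, 0.03, 0, 0, 0, 0],
    [0.003, 0.0483, 0, 0, 0, 0],
    [0.0061, 0.0633, 0, 0, 0, 0],
    [0.0092, 0.075, 0, 0, 0, 0],
    [0.0114, 0.0817, 0, 0, 0, 0],
    [0.0125, 0.085, 0, 0, 0, 0],
    [0.0131, 0.087, 0, 0, 0, 0],
    [0.0131, 0.088, 0, 0, 0, 0],
    [0.0131, 0.088, 0, 0, 0, 0],
  ],
)

```text
t: 27.08
tool_pos: [542.0, 222.7, 86.9]
eef_rot: [-179.9, -0.0, 170.0]
force: [-3.3, -3.6, 1.2]
finger_gap: 0.235
finger_force: 15.0
```

Call:
arm_command(
  steps=[
    [-0.0061, -0.0217, 0, 0, 0, 0],
    [-0.0095, -0.038, 0, 0, 0, 0],
    [-0.0097, -0.0397, 0, 0, 0, 0],
    [-0.0099, -0.0413, 0, 0, 0, 0],
  ],
)

```text
t: 27.58
tool_pos: [536.7, 199.3, 87.3]
eef_rot: [179.8, 0.0, 170.0]
force: [-1.2, 6.6, -0.9]
finger_gap: 0.235
finger_force: 15.0
```

Call:
arm_command(
  steps=[
    [-0.0015, -0.015, 0, 0, 0, 0],
    [-0.0025, -0.027, 0, 0, 0, 0],
    [-0.0028, -0.0305, 0, 0, 0, 0],
    [-0.003, -0.0322, 0, 0, 0, 0],
  ],
)

```text
t: 28.08
tool_pos: [534.8, 180.3, 87.3]
eef_rot: [179.8, 0.0, 170.0]
force: [-1.5, 6.8, -1.0]
finger_gap: 0.233
finger_force: 15.0
```

Call:
arm_command(
  steps=[
    [-0.0001, -0.005, 0, 0, 0, 0],
    [-0.0001, -0.01, 0, 0, 0, 0],
    [-0.0001, -0.0125, 0, 0, 0, 0],
    [-0.0001, -0.0147, 0, 0, 0, 0],
    [-0.0001, -0.0147, 0, 0, 0, 0],
  ],
)

```text
t: 28.7
tool_pos: [534.7, 172.5, 87.3]
eef_rot: [179.7, 0.0, 170.0]
force: [-0.7, 10.9, -1.1]
finger_gap: 0.236
finger_force: 15.0
```

```bash
python3 -c "
from rack import *
tip(rep(),manip.camera_info('scene')); print(manip.get_obs()['t'],manip.get_obs()['force'])"
```

```text
start rack 204 [218.8 219.4 220. ] mould 0 0
now rack 124 [189.4 190.  190.9] mould 440 [-123.9 -122.8 -121.1  -79.5  -49.   -45.5  -42.3]
tip 67 [  3.3 -86.5]
28.75 [-1.85909433 10.01334133 -1.59040452]
```

Call:
arm_command(
  steps=[
    [0, 0.005, 0, 0, 0, 0],
    [0.0001, 0.01, 0, 0, 0, 0],
    [0.0002, 0.0167, 0, 0, 0, 0],
    [0.0002, 0.0167, 0, 0, 0, 0],
  ],
)

```text
t: 29.25
tool_pos: [534.7, 180.6, 87.1]
eef_rot: [180.0, 0.0, 170.0]
force: [-2.2, 3.0, -1.1]
finger_gap: 0.236
finger_force: 15.0
```

```bash
python3 - <<'E'
from rack import *
a=rep(); o=manip.get_obs(); print(o['t'],o['force'],o['tool_pos']); cv2.imwrite('pics/s5.png',a)
# clip positions along rack: compare gap between jaw plate and dark slide block (spring) via image profile
p=cv2.imread('pics/p9.png'); c=manip.camera_info('scene'); Ti=np.linalg.inv(np.array(c['world_from_camera'])); K=np.array(c['mtx'])
for nm,im in(('stroke2',p),('now',a)):
    g=cv2.cvtColor(im,cv2.COLOR_BGR2GRAY).astype(np.float32); out=[]
    for y in range(-62,10,2):
        s=[]
        for x in(-4,0,4):
            w=np.r_[R@[x,y]+t,60,1]; q=Ti@w; s.append(cv2.getRectSubPix(g,(1,1),(K[0,0]*q[0]/-q[2]+K[0,2],-K[1,1]*q[1]/-q[2]*1+K[1,2]))[0,0])
        out.append(int(np.mean(s)))
    print(nm,out)
E
```

```text
start rack 204 [218.8 219.4 220. ] mould 0 0
now rack 127 [190.1 190.2 191.4] mould 435 [-123.3 -121.8 -121.   -79.4  -49.1  -45.5  -42.2]
29.3 [-1.82878401  3.05236843  0.735062  ] [534.67738576 180.54417914  87.11093762]
stroke2 [189, 190, 192, 184, 134, 85, 79, 86, 127, 174, 187, 169, 109, 76, 73, 74, 77, 79, 63, 46, 50, 50, 53, 51, 54, 62, 58, 57, 60, 58, 61, 69, 66, 66, 67, 68]
now [190, 191, 180, 133, 101, 139, 177, 182, 144, 89, 72, 74, 75, 77, 73, 51, 48, 53, 46, 47, 59, 65, 65, 66, 68, 66, 50, 33, 28, 28, 40, 80, 108, 117, 111, 114]
```

Call:
arm_command(
  steps=[
    [0.0001, 0.005, 0, 0, 0, 0],
    [0.0003, 0.01, 0, 0, 0, 0],
    [0.0006, 0.0167, 0, 0, 0, 0],
    [0.0006, 0.0167, 0, 0, 0, 0],
    [0.0006, 0.0167, 0, 0, 0, 0],
  ],
)

```text
t: 29.92
tool_pos: [535.2, 190.4, 87.1]
eef_rot: [180.0, 0.0, 170.0]
force: [-0.6, 0.4, -1.0]
finger_gap: 0.233
finger_force: 15.0
```

```bash
python3 - <<'E'
from rack import *
a=rep(); o=manip.get_obs(); print(o['t'],o['force'],o['tool_pos']); cv2.imwrite('pics/s5b.png',a)
c=manip.camera_info('scene'); Ti=np.linalg.inv(np.array(c['world_from_camera'])); K=np.array(c['mtx'])
for f in('s5','s5b'):
    g=cv2.cvtColor(cv2.imread(f'pics/{f}.png'),cv2.COLOR_BGR2GRAY).astype(np.float32); out=[]
    for y in range(-40,60,2):
        s=[]
        for x in(-4,0,4):
            q=Ti@np.r_[R@[x,y]+t,60,1]; s.append(cv2.getRectSubPix(g,(1,1),(K[0,0]*q[0]/-q[2]+K[0,2],K[1,2]+K[1,1]*q[1]/q[2]))[0,0])
        out.append(int(np.mean(s)))
    print(f,out)
E
```

```text
start rack 204 [218.8 219.4 220. ] mould 0 0
now rack 126 [190.7 191.7 191.9] mould 433 [-124.1 -122.3 -120.4  -80.1  -48.8  -45.6  -43.4]
29.975 [-0.99711578 -0.59188535  0.02427088] [535.23278602 190.41915373  87.13365994]
s5 [74, 75, 77, 73, 51, 48, 53, 46, 47, 59, 65, 65, 66, 68, 66, 50, 33, 28, 28, 40, 80, 108, 117, 111, 114, 122, 123, 118, 113, 100, 100, 94, 92, 98, 99, 91, 95, 107, 90, 69, 66, 65, 65, 64, 67, 68, 61, 56, 58, 61]
s5b [74, 75, 77, 72, 50, 48, 53, 46, 46, 58, 66, 66, 66, 67, 67, 58, 37, 29, 28, 35, 65, 103, 117, 111, 111, 120, 127, 122, 115, 101, 100, 93, 91, 97, 99, 93, 97, 108, 95, 96, 104, 101, 101, 95, 75, 66, 62, 63, 65, 65]
```

After backing off, the lever is unloaded (about 0 N) and the rack is held, so the click is confirmed. Spring load is estimated at about 21–28 N. Letting go and retreating.

Call:
arm_command(
  steps=[
    [0, 0, 0, 0, 0, 0],
    [0, 0, 0, 0, 0, 0],
    [0, 0, 0, 0, 0, 0],
    [0, 0, 0, 0, 0, 0],
    [0, 0, 0, 0, 0, 0],
    [0, 0, 0.04, 0, 0, 0],
    [0, 0, 0.1, 0, 0, 0],
    [0, 0, 0.18, 0, 0, 0],
    [-0.08, -0.1, 0.2, 0, 0, 0],
    [-0.08, -0.18, 0.2, 0, 0, 0],
    [-0.08, -0.18, 0.2, 0, 0, 0],
    [-0.08, -0.18, 0.2, 0, 0, 0],
  ],
  grip=1,
)

```text
t: 31.48
tool_pos: [487.2, 82.4, 207.2]
eef_rot: [180.0, 0.0, 170.0]
force: [1.1, 1.1, -0.8]
finger_gap: 1.001
finger_force: 0.0
```

```bash
python3 - <<'E'
from rack import *
a=rep(); tip(a,manip.camera_info('scene')); o=manip.get_obs(); print(o['t'],o['force'],o['tool_pos'])
z=np.load("scene0.npz")["im"]
# bystanders: difference of picture vs start around stand, roll, jar
for n,(u,v) in dict(stand=(268,164),roll=(366,295),jar=(186,148),red=(204,180),red2=(270,130),green=(186,117)).items():
    r=(slice(v-16,v+16),slice(u-16,u+16)); print(n,cv2.absdiff(a[r],z[r]).mean().round(1))
E
```

```text
start rack 204 [218.8 219.4 220. ] mould 0 0
now rack 124 [189.8 190.5 191.8] mould 434 [-123.4 -121.8 -120.7  -80.3  -49.1  -45.8  -43.3]
tip 67 [  3.3 -86.5]
31.525 [ 0.28025958 -0.10342643 -0.09906775] [487.15832309  82.96058175 207.06750918]
stand 18.5
roll 16.0
jar 11.7
red 9.1
red2 21.6
green 8.6
```

```bash
python3 -c "
from plant import manip
print(manip.finish_job())"
```

```text
the job is handed in; nothing more can be done
None
```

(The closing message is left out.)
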